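# Square up the slack post of a sampler-rail frame and hold it

### The job

One of the two posts on the base plate is still slack and leans towards you. Pick up the engineer's square, stand it on the plate in front of that post and press it down and into the corner until the stock sits flat on the plate and the blade lies flat along the post, so that the post is brought upright. Finish while still gripping the square and pressing it home, so that I can tighten the bolt, and leave everything else on the bench as it is.

Things in the scene. Friction and masses are not known exactly. Their poses are not given: they have to be found in the camera images.
- square: Steel engineer's square, 0.5 kg, standing on its stock, blade upright. Origin: the heel (outer corner), on the underside, mid-thickness. x points from heel to post, z up. Stock: x 0 to -120 mm, 20 mm thick (y), 22 mm high; its underside goes on the plate. Blade: x -25 to 0 mm, 5 mm thick, top 150 mm above the underside; its outer edge (x = 0, flush with the stock's end) goes against the post.
- square_grip (a point): Point on the square's stock, 80 mm behind the heel, 12 mm above the underside, in the middle of the 20 mm thickness: a good place to grip it across the thickness (the fingers closing along the square's y). Axes as the square's.
- plate: Aluminium base plate fixed to the bench, 190 mm (x) by 400 mm (y), 10 mm thick. Origin: centre of its underside, on the bench. Both feet stand on its top, 45 mm beyond its centre line (x = +45 mm), 240 mm apart. The steel square slides easily on it and on the posts (friction about 0.25).
- foot_a: Steel foot of post a, fixed on the plate, at left or right. Origin: on the plate's top, 10 mm above the bench, under the centre of the upright post. x points away from the robot. Upright, the post's front face is at x = -15 mm. Two cheeks beside it, set back from that face, 42 mm high, 26 mm either side with the bolt. Nothing stands in front of the slack post.
- foot_b: Steel foot of post b, the other one; axes, origin and sizes as foot a. The foot of the tight post also has a cast corner bracket screwed in front of the post, 37 mm high, reaching 51 mm in front of the origin.
- post_a (a joint): Lean of post a, rad: 0 is square to the plate, positive leans towards the robot; range -0.06 to 0.12. It turns on a bolt along the foot's y, 26 mm above the plate. At the start one post is slack and leans 0.045 to 0.09, the other is tight at 0. The slack one moves under about 0.15 N m (1.5 N at the top of the square's blade) and stays where it is put.
- post_b (a joint): Lean of post b, the same sense, bolt height and range as post a.
- post_a_top (a point): Centre of the top end of post a, a slotted aluminium profile 30 by 30 mm, from 6 mm to 260 mm above the plate; z points along the post.
- post_b_top (a point): Centre of the top end of post b, the same profile.
- bracket: Bystander: loose cast aluminium corner bracket, 36 by 28 by 36 mm, on the plate between the posts.
- vial_rack: Bystander: white rack of small vials, 60 by 100 mm, 34 mm high, on one side of the plate; the square stands on the other side. Origin: centre of its underside.
- screw_box: Bystander: grey two-part box of screws and nuts, 75 by 105 mm, 28 mm high, between the plate and the robot.
- screwdriver: Bystander: screwdriver lying on the bench between the plate and the robot, to the left of the screw box.
- level: Bystander: aluminium spirit level, 200 by 22 mm, 42 mm high, beyond the plate.
- solvent: Bystander: amber solvent bottle, 86 mm across, 190 mm high, beside the plate, far left.
- beaker: Bystander: glass beaker, 70 mm across, 90 mm high, beside the plate, far right.
There are look-alikes about, which are no part of the job. Of the things like the square, leave any that is purple; of the rest the larger one is meant.

How it is judged:
On the way:
1. the square has been lifted clear of the bench (height (world z) of square above 0.025 m), for 0.1 s.
At the end, for the whole second after the job is handed in: Slack post within 0.015 rad of square; square flat on the plate to 0.015 rad, facing the post to 0.06 rad, within 12 mm of the middle of its face, heel in the corner to 5 mm, pressing on post and plate with over 1 N each, at rest, gripped by the fingers; the tight post still square (value of joint post_a between -0.015 and 0.015 rad and value of joint post_b between -0.01 and 0.01 rad and contact force between square and foot_a above 1 N and contact force between square and plate above 1 N and angle between square's own z axis and vertical below 0.015 rad and angle between the x axis of square and the x axis of foot_a, either way round below 0.06 rad and x of square in the frame of foot_a between -0.02 and -0.01 m and y of square in the frame of foot_a between -0.012 and 0.012 m and contact force between the fingers and square above 2 N and linear speed of square below 0.02 m/s); the arm keeps its last pose, push and grip.
It fails at once if a bystander on or by the plate is pushed more than 30 mm (distance of any of bracket, vial_rack, screw_box, screwdriver, level, solvent, beaker from where it was at the start of the episode above 0.03 m).
It fails at once if the tight post is forced out of square (value of joint post_b above 0.03 rad or value of joint post_b below -0.03 rad).
It also fails if it takes over 61 s, if anything falls off the work surface, if the arm or the gripper's body presses on something with over 40 N, if the wrist force passes 120 N, or if a joint passes its speed limit or range.

### The arm

A 7-joint arm with a two-finger parallel gripper is mounted at the origin on the work surface. World frame = base frame: x ahead of the robot, y to its left, z up, the work surface at z = 0. Lengths are in m, angles in rad, forces in N, time in s.
With the tool pointing down it reaches from about 0.4 to 0.875 m from the base axis. Payload 19.3 kg.
Tool frame: the origin (TCP) lies on the centre line of the jaws, within the pads' length; the fingertips stand 14 mm ahead of it and the grasp point (between the pads) lies 5 mm behind it; x points along the fingers, y is the direction in which the jaws open and shut, and the axes are right-handed (so a half turn about x gives the same grasp; the last joint's range is limited). The gripper opens to 85 mm and grips with 20 to 120 N. Pads are 22 mm wide; open, the fingers measure 114 mm over their backs; the gripper's body (76 mm by 85 mm) begins 54 mm behind the grasp point. The pads swing forward as they close: fully open they stand 13 mm farther back than shut.
Start: joints at [1.249, 0.521, -0.036, 1.599, 0.021, 1.021, -0.113], TCP at [0.156, -0.605, 0.245] pointing down, gripper open.
Joint ranges: [-2.91, 2.91], [-0.3, 2.13], [-1.5, 1.42], [0.17, 2.43], [-1.26, 4.41], [0.16, 1.93], [-2.52, 2.52]. Speed limits (rad/s): [1.89, 1.89, 2.39, 2.39, 3.01, 3.01, 3.01].

### API

Orientations are given as [roll, pitch, yaw] about the fixed x, y, z axes, in that order (R = Rz(yaw) Ry(pitch) Rx(roll)).
In Python, from workcell import monitor, optics, bot gives the robot as it stands.
- The arm moves only by the tool arm_command, never from a script. Its arguments are lists of equal length, an entry for each row: "delta_pos": the shift along the tool's x, y, z as a fraction of full scale, a list of three; "rotation": the turn, a rotation vector about the tool's x, y, z as a fraction of full scale, a list of three. In form: {"delta_pos": [[dx, dy, dz], ...], "rotation": [[wx, wy, wz], ...]}. A call has 1 to 10 rows; each row shifts and turns the pose as measured when the row begins, along the tool's axes as they then stand; what a row does not reach is not made up. Full scale, the value 1, is 30 mm for a shift and 6 degrees for a turn. A row lasts 1/10 s, in which the tool goes at most 50 mm and 8.59 degrees, less where a joint would pass 70% of its speed; a pose out of reach is approached as far as the arm can. A call with a number of a shift or a turn outside -1 to 1 is refused whole. A call with a gripper value outside its range is refused whole. "gripper" is the closure, from -1 (fully open) to 1 (shut), so that 0 is half open, set as the call begins (left out, the last holds). The fingers move at their own pace and stop on an object; "grip_force" is the grip in N (left out, the last holds). Time passes only in rows, so rows that do not move let the fingers close. It gives the time, the measured TCP pose, the force and the opening at its end, in the units of the state.
- monitor.observe(): the state, without advancing time (a new reading comes with each control period).
- optics.grab_frame(name): name is "side" or "top"; returns the picture (400x640x3 uint8, red, green, blue); there is no depth.
- optics.camera_params(name): a dict with "fx", "fy", "cx", "cy" (pixels), "origin" and "rotation" of the camera in the world. Camera axes: x right, y down, z forward; pixel columns grow to the right and rows downward; lengths in m; the calibration is good to about 2 mm. A picture is of the moment at which its call begins. camera_params takes no time and is no camera call.
- bot.job_done(): hands the job in, once; it reports no verdict.
The state is a dict: "clock": time; "qpos": joint angles; "qd": joint speeds; "joint_efforts": joint torques, N m; "position": TCP position; "tool_rot": TCP orientation; "force": force on the tool from outside, world axes, zero at the start; "moment": the same for the moment, N m; "grip_width": finger opening in m.
Only numpy, scipy, OpenCV 4.12 (cv2) and the standard library are available. Lean on these libraries where they do the work, as an engineer would, in place of code of your own. Each camera call takes 0.05 s, during which the arm holds its last target. There are 200 camera calls.

## Working session

There is one attempt and no reset: what is moved stays moved. The work goes in short steps, Python scripts to look and compute and a tool call to move; the robot and the scene stay as the last step left them, time stands still between calls to the robot, and variables do not carry over. Pictures are saved under pics/ and viewed, about 8 in all and at most 12, crops included, and the job is handed in when it is done.

Besides the shell and the picture viewer there is one more tool, called after "Request:" by a JSON object that holds its "api" and its "payload". arm_command: Moves the arm, as the interface text tells. Its arguments: {"type":"object","properties":{"delta_pos":{"type":"array","items":{"type":"array","items":{"type":"number"}}},"rotation":{"type":"array","items":{"type":"array","items":{"type":"number"}}},"gripper":{"type":"number"},"grip_force":{"type":"number"}},"required":["delta_pos","rotation"]}

```bash
mkdir -p pics; ls
python3 - <<'E'
from workcell import monitor, optics, bot
import cv2
s=monitor.observe()
for k,v in s.items(): print(k,v)
for n in("side","top"):
    print(n,optics.camera_params(n)); cv2.imwrite(f"pics/{n}1.png",cv2.cvtColor(optics.grab_frame(n),cv2.COLOR_RGB2BGR))
E
```

```text
pics
clock 0.0
qpos [ 1.24879167  0.52200797 -0.0363003   1.59996385  0.02121566  1.021075
 -0.11281814]
qd [-0.00038712 -0.00068531 -0.00070298 -0.00078245  0.00138391 -0.00028131
 -0.0022049 ]
joint_efforts [ 4.15659806e-04 -9.27114558e+01  1.98007978e+00 -3.69930482e+01
  1.77536200e-02  8.29408527e-03  9.61600591e-06]
position [ 0.15559596 -0.60502064  0.2447456 ]
tool_rot [-1.47612662  1.56972736  1.91722646]
force [-0.76482403 -0.0479615   0.10191053]
moment [0.02672184 0.01456349 0.01699515]
grip_width 0.08533890658775567
side {'fx': 492.0951371306226, 'fy': 492.0951371306226, 'cx': 321.44313385801695, 'cy': 214.109007647832, 'origin': array([0.24413301, 1.0615345 , 0.8579373 ]), 'rotation': array([-2.12359124, -0.02458475, -2.81076574])}
top {'fx': 403.26940439382145, 'fy': 403.26940439382145, 'cx': 319.71923658006267, 'cy': 201.07357742865707, 'origin': array([0.38109413, 0.00983198, 1.28340431]), 'rotation': array([-2.95521482, -0.00688515, -1.560947  ])}
```

View pics/side1.png

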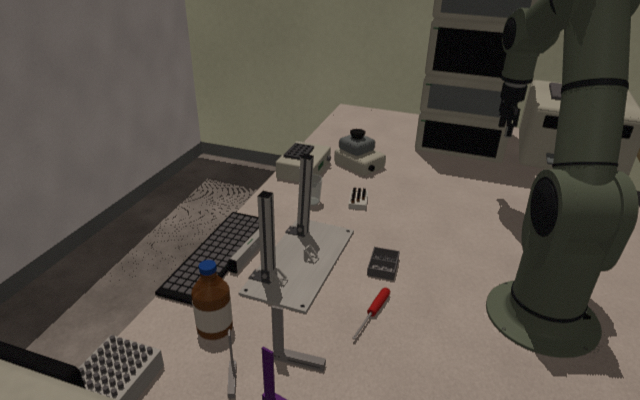

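View pics/top1.png

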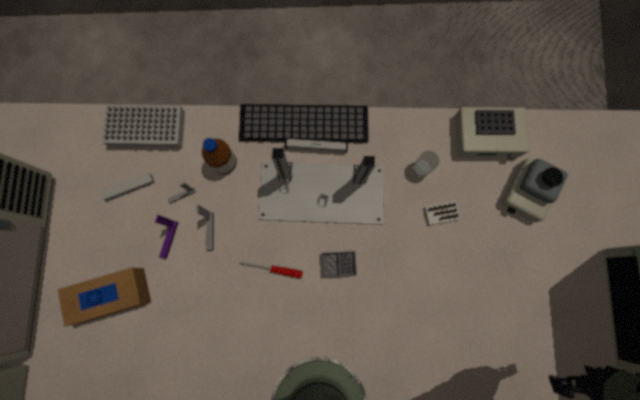

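Top: large grey square at about (210,228), purple at (167,235), small at (181,192); plate spans (260..383,165..222), with posts at about (282,170) and (363,170). Next I'll enlarge.

Run:
```python
import cv2
t=cv2.imread("pics/top1.png")[140:270,180:400]
cv2.imwrite("pics/topc.png",cv2.convertScaleAbs(cv2.resize(t,None,fx=3.6,fy=3.6,interpolation=cv2.INTER_CUBIC),alpha=1.5,beta=10))
t=cv2.imread("pics/side1.png")[150:380,220:360]
cv2.imwrite("pics/sidec.png",cv2.convertScaleAbs(cv2.resize(t,(364*4//4*1,598),interpolation=cv2.INTER_CUBIC),alpha=1.5,beta=10))
```

```text
(no output)
```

View pics/topc.png

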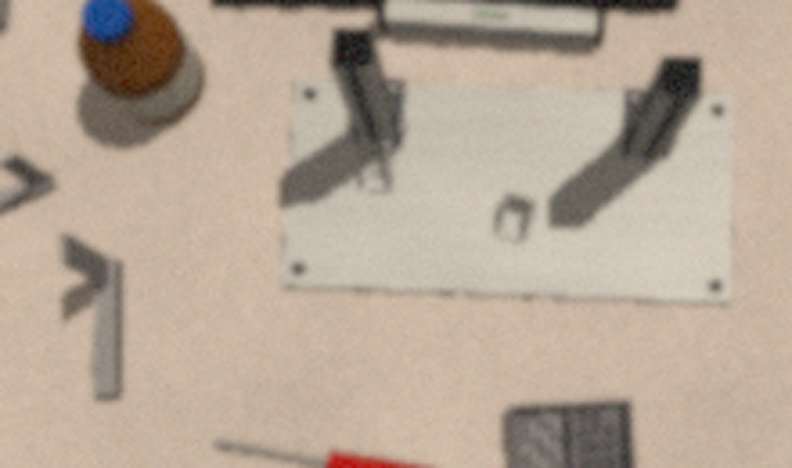

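View pics/sidec.png

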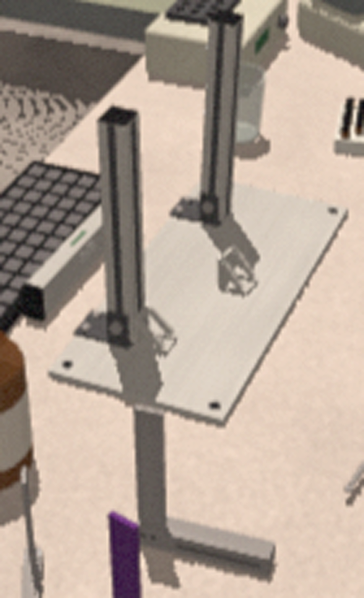

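The left post (crop (353,48)) has the bracket in front, so the right one at crop (680,76) is the slack one. The square's stock runs from about (110,262) to (108,398).

```bash
cat > h.py <<'E'
import numpy as np
from scipy.spatial.transform import Rotation as Ro
from workcell import optics
def cam(n):
    c=optics.camera_params(n); return c,Ro.from_euler('xyz',c['rotation']).as_matrix()
def ray(n,u,v,z):
    c,R=cam(n); d=R@np.array([(u-c['cx'])/c['fx'],(v-c['cy'])/c['fy'],1]); o=c['origin']
    return o+d*(z-o[2])/d[2]
def proj(n,p):
    c,R=cam(n); q=R.T@(np.array(p)-c['origin']); return np.array([c['fx']*q[0]/q[2]+c['cx'],c['fy']*q[1]/q[2]+c['cy']])
def T(u,v,z): return ray('top',(u+.5)/3.6-.5+180,(v+.5)/3.6-.5+140,z)
def S(u,v,z): return ray('side',(u+.5)/2.6-.5+220,(v+.5)/2.6-.5+150,z)
E
python3 - <<'E'
from h import *
np.set_printoptions(precision=4,suppress=True)
c=np.array([T(292,82,.01),T(735,92,.01),T(282,288,.01),T(730,302,.01)])
print(c, c.mean(0)); print(np.linalg.norm(c[0]-c[1]),np.linalg.norm(c[0]-c[2]))
print('side',S(52,375,.01),S(225,422,.01),S(347,208,.01))
print('square top: rearL,rearR,frontR',T(95,398,.022),T(121,398,.022),T(121,261,.022))
print('side sq rear top near',S(273,546,.022),S(165,518,.022),'rear',)
print('post tops',T(353,48,.27),T(680,76,.27),S(119,116,.27),S(225,16,.27))
E
```

```text
[[ 0.7477  0.1975  0.01  ]
 [ 0.7431 -0.2051  0.01  ]
 [ 0.559   0.1993  0.01  ]
 [ 0.5508 -0.1969  0.01  ]] [ 0.6502 -0.0013  0.01  ]
0.40257028828172414 0.18876792476664006
side [0.7405 0.2025 0.01  ] [0.556  0.2054 0.01  ] [ 0.5481 -0.1936  0.01  ]
square top: rearL,rearR,frontR [0.4599 0.355  0.022 ] [0.4601 0.3326 0.022 ] [0.5797 0.3397 0.022 ]
side sq rear top near [0.4613 0.3441 0.022 ] [0.5584 0.3469 0.022 ] rear
post tops [0.699  0.1159 0.27  ] [ 0.6807 -0.1215  0.27  ] [0.6962 0.1181 0.27  ] [ 0.6814 -0.1243  0.27  ]
```

```bash
cat >> h.py <<'E'
from workcell import monitor
np.set_printoptions(precision=4,suppress=True)
def rel(target,yaw,half=False):
    """remaining shift in tool axes (units of 30 mm) and turn (units of 6 deg) to a tool-down pose with jaws along yaw+90"""
    s=monitor.observe(); R=Ro.from_euler('xyz',s['tool_rot'])
    x=np.array([0,0,-1.]); y=np.array([-np.sin(yaw),np.cos(yaw),0])*(-1 if half else 1)
    G=Ro.from_matrix(np.stack([x,y,np.cross(x,y)],1))
    print('t',s['clock'],'pos',s['position'],'F',s['force'],'w',s['grip_width'],'q',s['qpos'])
    print('tool axes (cols)\n',R.as_matrix())
    print('shift/30mm now-axes',R.inv().apply(np.array(target)-s['position'])/.03,' goal-axes',G.inv().apply(np.array(target)-s['position'])/.03)
    print('turn/6deg',(R.inv()*G).as_rotvec()/np.radians(6))
E
python3 - <<'E'
from h import *
for h in(False,True): rel([.4992,.345,.16],.059,h)
print('loose bracket',T(513,218,.03),'screwbox corner',T(510,410,.028),'driver tip',T(215,442,.005))
E
```

```text
t 0.1 pos [ 0.1556 -0.605   0.2448] F [0.0074 0.1776 0.417 ] w 0.0853470867325752 q [ 1.2488  0.5219 -0.0363  1.5999  0.0212  1.0211 -0.1128]
tool axes (cols)
 [[-0.0003  0.2492 -0.9685]
 [ 0.0009 -0.9685 -0.2492]
 [-1.     -0.001   0.0001]]
shift/30mm now-axes [  2.8528 -27.8127 -18.9814]  goal-axes [ 2.8267 30.9372 13.2995]
turn/6deg [-28.1588  -0.0137   0.0022]
t 0.1 pos [ 0.1556 -0.605   0.2448] F [0.0074 0.1776 0.417 ] w 0.0853470867325752 q [ 1.2488  0.5219 -0.0363  1.5999  0.0212  1.0211 -0.1128]
tool axes (cols)
 [[-0.0003  0.2492 -0.9685]
 [ 0.0009 -0.9685 -0.2492]
 [-1.     -0.001   0.0001]]
shift/30mm now-axes [  2.8528 -27.8127 -18.9814]  goal-axes [  2.8267 -30.9372 -13.2995]
turn/6deg [1.8412 0.0015 0.0092]
loose bracket [ 0.6204 -0.0041  0.03  ] screwbox corner [ 0.4529 -0.003   0.028 ] driver tip [0.4239 0.2531 0.005 ]
```

Request:
{"api": "arm_command", "payload": {"delta_pos": [[0, -0.7, -0.95], [0, -0.7, -0.95], [0, -0.7, -0.95], [0, -0.7, -0.95], [0, -0.7, -0.95], [0, -0.7, -0.95], [0, -0.7, -0.95], [0, -0.7, -0.95], [0, -0.7, -0.95], [0, -0.7, -0.95]], "rotation": [[0.5, 0, 0], [0.5, 0, 0], [0.5, 0, 0], [0.34, 0, 0], [0, 0, 0], [0, 0, 0], [0, 0, 0], [0, 0, 0], [0, 0, 0], [0, 0, 0]], "gripper": -0.4, "grip_force": 80}}

```text
clock: 1.1
position: [0.422, -0.3619, 0.2418]
tool_rot: [-0.69, 1.565, 2.494]
force: [0.5, -1.0, 0.4]
grip_width: 0.0595
```

Request:
{"api": "arm_command", "payload": {"delta_pos": [[0, -1, -0.1], [0, -1, -0.1], [0, -1, -0.1], [0, -1, -0.1], [0, -1, -0.1], [0, -1, -0.1], [0, -1, -0.1], [0, -1, -0.1], [0, -1, -0.1], [0, -1, -0.1]], "rotation": [[0, 0, 0], [0, 0, 0], [0, 0, 0], [0, 0, 0], [0, 0, 0], [0, 0, 0], [0, 0, 0], [0, 0, 0], [0, 0, 0], [0, 0, 0]]}}

```text
clock: 2.1
position: [0.4402, -0.0475, 0.241]
tool_rot: [-0.669, 1.562, 2.518]
force: [0.9, -0.1, -0.1]
grip_width: 0.0597
```

Request:
{"api": "arm_command", "payload": {"delta_pos": [[0, -1, -0.1], [0, -1, -0.1], [0, -1, -0.1], [0, -1, -0.1], [0, -1, -0.1], [0, -1, -0.1], [0, -1, -0.1], [0, -1, 0], [0, -1, 0], [0, -1, 0]], "rotation": [[0, 0, 0], [0, 0, 0], [0, 0, 0], [0, 0, 0], [0, 0, 0], [0, 0, 0], [0, 0, 0], [0, 0, 0], [0, 0, 0], [0, 0, 0]]}}

```text
clock: 3.1
position: [0.4456, 0.2652, 0.2413]
tool_rot: [-0.431, 1.561, 2.755]
force: [0.3, 0.1, 0.2]
grip_width: 0.0599
```

Run:
```python
from h import *
rel([.4992,.345,.1],.059,True)
```

```text
t 3.1 pos [0.4456 0.2652 0.2413] F [0.2549 0.1023 0.1714] w 0.05987124451011052 q [-0.3768  0.3775 -0.3478  1.8648  0.1459  0.93   -2.317 ]
tool axes (cols)
 [[-0.0095  0.0439 -0.999 ]
 [ 0.0039 -0.999  -0.0439]
 [-0.9999 -0.0043  0.0094]]
shift/30mm now-axes [ 4.7039 -2.5604 -1.9454]  goal-axes [ 4.7108 -2.5516 -1.9401]
turn/6deg [-0.1443  0.089   0.0417]
```

Request:
{"api": "arm_command", "payload": {"delta_pos": [[0.6, -0.8, -0.6], [0.8, -0.8, -0.6], [0.8, -0.6, -0.5], [0.8, -0.3, -0.2], [0.7, 0, 0], [0.5, 0, 0], [0, 0, 0]], "rotation": [[-0.1, 0.09, 0.04], [0, 0, 0], [0, 0, 0], [0, 0, 0], [0, 0, 0], [0, 0, 0], [0, 0, 0]]}}

```text
clock: 3.8
position: [0.4982, 0.3514, 0.109]
tool_rot: [-0.975, 1.57, 2.227]
force: [-0.1, -0.1, 0.2]
grip_width: 0.0596
```

Run:
```python
from h import *
import cv2
rel([.4992,.345,.018],.059,True)
a=optics.grab_frame('top')[180:290,150:290]; b=optics.grab_frame('side')[300:400,220:360]
f=lambda i:cv2.convertScaleAbs(cv2.resize(cv2.cvtColor(i,cv2.COLOR_RGB2BGR),(550,int(550*i.shape[0]/i.shape[1])),interpolation=cv2.INTER_CUBIC),alpha=1.5,beta=10)
A,B=f(a),f(b)
cv2.imwrite('pics/g1.png',cv2.resize(np.vstack([A,B]),None,fx=.72,fy=.72))
```

```text
t 3.8 pos [0.4982 0.3514 0.109 ] F [-0.1374 -0.1073  0.2468] w 0.059600972736925065 q [-0.517   0.6768 -0.2847  1.7374  0.2557  0.7638 -2.4382]
tool axes (cols)
 [[-0.0006  0.0605 -0.9982]
 [ 0.0008 -0.9982 -0.0605]
 [-1.     -0.0008  0.0006]]
shift/30mm now-axes [ 3.0343  0.2185 -0.0213]  goal-axes [ 3.0345  0.216  -0.0199]
turn/6deg [0.0147 0.0054 0.008 ]
```

View pics/g1.png

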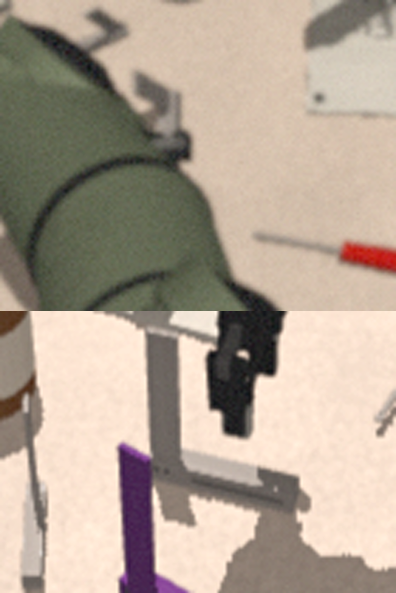

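Side view: the open gripper is above the stock, with the fingers at about (232,400) and the stock running (165,465)–(295,500). I'll go down and close.

Request:
{"api": "arm_command", "payload": {"delta_pos": [[0.5, 0.2, 0], [0.7, 0.04, 0], [0.7, 0, 0], [0.6, 0, 0], [0.3, 0, 0], [0.1, 0, 0], [0, 0, 0]], "rotation": [[0, 0, 0], [0, 0, 0], [0, 0, 0], [0, 0, 0], [0, 0, 0], [0, 0, 0], [0, 0, 0]]}}

```text
clock: 4.6
position: [0.5051, 0.3465, 0.0316]
tool_rot: [-2.542, 1.554, 0.657]
force: [0.4, 0.0, -0.4]
grip_width: 0.0595
```

Run:
```python
from h import *
rel([.4992,.345,.018],.059,True)
```

```text
t 4.6 pos [0.5051 0.3465 0.0316] F [ 0.4497  0.0454 -0.3556] w 0.05954698208889379 q [-0.5422  0.7866 -0.2291  1.7691  0.2895  0.6017 -2.457 ]
tool axes (cols)
 [[ 0.0134  0.0572 -0.9983]
 [ 0.0103 -0.9983 -0.0571]
 [-0.9999 -0.0095 -0.0139]]
shift/30mm now-axes [0.4513 0.043  0.2062]  goal-axes [0.4545 0.0383 0.1999]
turn/6deg [-0.0171 -0.1331  0.0908]
```

Request:
{"api": "arm_command", "payload": {"delta_pos": [[0.2, 0.04, 0.2], [0.15, 0, 0], [0.1, 0, 0], [0, 0, 0]], "rotation": [[0, -0.13, 0.09], [0, 0, 0], [0, 0, 0], [0, 0, 0]]}}

```text
clock: 5.0
position: [0.4998, 0.3457, 0.0194]
tool_rot: [-2.566, 1.569, 0.633]
force: [0.9, -0.6, -0.5]
grip_width: 0.0598
```

Run:
```python
from h import *
rel([.4992,.345,.018],.059,True)
```

```text
t 5.0 pos [0.4998 0.3457 0.0194] F [ 0.8807 -0.6311 -0.4651] w 0.059807883804952215 q [-0.5516  0.8055 -0.2217  1.7711  0.2873  0.5947 -2.46  ]
tool axes (cols)
 [[ 0.0016  0.057  -0.9984]
 [ 0.0012 -0.9984 -0.057 ]
 [-1.     -0.0011 -0.0017]]
shift/30mm now-axes [0.0468 0.0207 0.0196]  goal-axes [0.0468 0.0206 0.0196]
turn/6deg [-0.0191 -0.0158  0.0102]
```

Request:
{"api": "arm_command", "payload": {"delta_pos": [[0, 0, 0], [0, 0, 0], [0, 0, 0], [0, 0, 0], [0, 0, 0], [0, 0, 0], [0, 0, 0], [0, 0, 0]], "rotation": [[0, 0, 0], [0, 0, 0], [0, 0, 0], [0, 0, 0], [0, 0, 0], [0, 0, 0], [0, 0, 0], [0, 0, 0]], "gripper": 1, "grip_force": 90}}

```text
clock: 5.8
position: [0.5, 0.3462, 0.0201]
tool_rot: [-2.461, 1.568, 0.738]
force: [0.8, 0.7, -1.1]
grip_width: 0.0176
```

Run:
```python
from h import *
rel([.4992,.345,.018],.059,True)
```

```text
t 5.8 pos [0.5    0.3462 0.0201] F [ 0.8394  0.7267 -1.0528] w 0.017562321198029262 q [-0.5516  0.8046 -0.2222  1.7706  0.2871  0.5949 -2.4598]
tool axes (cols)
 [[ 0.0023  0.0573 -0.9984]
 [ 0.0021 -0.9984 -0.0573]
 [-1.     -0.002  -0.0024]]
shift/30mm now-axes [0.0692 0.0381 0.0283]  goal-axes [0.0693 0.0379 0.0282]
turn/6deg [-0.0159 -0.0231  0.0187]
```

Request:
{"api": "arm_command", "payload": {"delta_pos": [[-0.3, 0, 0], [-0.5, 0, 0], [-0.6, 0, 0], [-0.6, 0, 0], [-0.4, 0, 0], [0, 0, 0], [0, 0, 0]], "rotation": [[0, 0, 0], [0, 0, 0], [0, 0, 0], [0, 0, 0], [0, 0, 0], [0, 0, 0], [0, 0, 0]]}}

```text
clock: 6.5
position: [0.4991, 0.345, 0.0983]
tool_rot: [-2.607, 1.569, 0.591]
force: [-0.3, -0.0, -5.1]
grip_width: 0.0179
```

Run:
```python
from h import *
import cv2
rel([.50,.15,.08],-.016,True)
b=optics.grab_frame('side')[200:400,200:420]
cv2.imwrite('pics/g2.png',cv2.convertScaleAbs(cv2.resize(cv2.cvtColor(b,cv2.COLOR_RGB2BGR),(660,600),interpolation=cv2.INTER_CUBIC),alpha=1.5,beta=10))
```

```text
t 6.5 pos [0.4991 0.345  0.0983] F [-0.2989 -0.0103 -5.1057] w 0.017872424406716388 q [-0.525   0.6856 -0.2596  1.7526  0.2454  0.7337 -2.4254]
tool axes (cols)
 [[ 0.0012  0.0569 -0.9984]
 [ 0.0008 -0.9984 -0.0569]
 [-1.     -0.0007 -0.0012]]
shift/30mm now-axes [0.6047 6.4923 0.3409]  goal-axes [ 0.6099  6.4994 -0.1335]
turn/6deg [ 0.6961 -0.0116  0.0074]
```

View pics/g2.png

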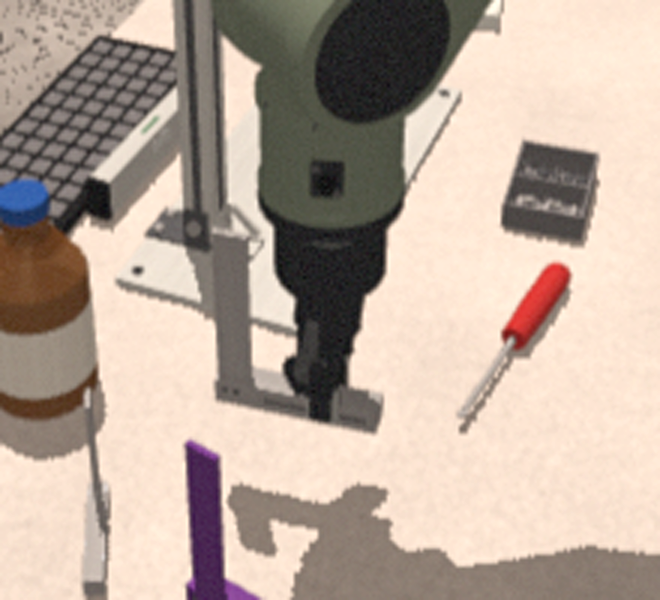

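Side view: the square hangs level from the gripper, with the stock from about (218,392) to (382,425). The wrist carries 5 N, which matches 0.5 kg. I'll carry it over.

Request:
{"api": "arm_command", "payload": {"delta_pos": [[0, 0.4, 0], [0, 0.7, 0], [0, 0.9, 0], [0, 0.9, 0], [0, 0.9, 0], [0, 0.9, 0], [0, 0.9, 0], [0, 0.9, 0], [0, 0.9, 0], [0, 0.9, 0]], "rotation": [[0.1, 0, 0], [0.1, 0, 0], [0.1, 0, 0], [0.1, 0, 0], [0.1, 0, 0], [0.1, 0, 0], [0.1, 0, 0], [0, 0, 0], [0, 0, 0], [0, 0, 0]]}}

```text
clock: 7.55
position: [0.4946, 0.0736, 0.0933]
tool_rot: [0.693, 1.561, -2.476]
force: [0.8, -0.8, -4.5]
grip_width: 0.0177
```

Run:
```python
from h import *
rel([.50,-.12,.098],-.016,True)
```

```text
t 7.55 pos [0.4946 0.0736 0.0933] F [ 0.7593 -0.8463 -4.5478] w 0.017711513427104298 q [-0.0803  0.5705 -0.2499  2.0283  0.2525  0.5809 -2.1039]
tool axes (cols)
 [[-0.0077 -0.0276 -0.9996]
 [-0.006  -0.9996  0.0277]
 [-1.      0.0062  0.0075]]
shift/30mm now-axes [-0.1178  6.4469 -0.3559]  goal-axes [-0.1552  6.4497 -0.2819]
turn/6deg [-0.1111  0.0719 -0.059 ]
```

Request:
{"api": "arm_command", "payload": {"delta_pos": [[-0.1, 0.8, -0.1], [0, 0.8, -0.1], [0, 0.8, -0.1], [0, 0.8, 0], [0, 0.8, 0], [0, 0.8, 0], [0, 0.6, 0], [0, 0.4, 0], [0, 0, 0]], "rotation": [[-0.1, 0.07, -0.06], [0, 0, 0], [0, 0, 0], [0, 0, 0], [0, 0, 0], [0, 0, 0], [0, 0, 0], [0, 0, 0], [0, 0, 0]]}}

```text
clock: 8.45
position: [0.487, -0.1263, 0.0937]
tool_rot: [0.531, 1.559, -2.648]
force: [-0.5, 0.6, -4.3]
grip_width: 0.0183
```

Run:
```python
from h import *
rel([.575,-.12,.06],-.016,True)
```

```text
t 8.45 pos [ 0.487  -0.1263  0.0937] F [-0.5127  0.6167 -4.3361] w 0.018260657152929193 q [ 0.3266  0.5741 -0.2594  2.02    0.2657  0.5891 -1.7253]
tool axes (cols)
 [[-0.0104 -0.038  -0.9992]
 [-0.0056 -0.9993  0.038 ]
 [-0.9999  0.006   0.0102]]
shift/30mm now-axes [ 1.0919 -0.3276 -2.9354]  goal-axes [ 1.1236 -0.2565 -2.9305]
turn/6deg [-0.2103  0.0977 -0.056 ]
```

Request:
{"api": "arm_command", "payload": {"delta_pos": [[0, -0.2, -0.4], [0.2, -0.06, -0.6], [0.2, 0, -0.6], [0.2, 0, -0.6], [0.2, 0, -0.5], [0.2, 0, -0.2], [0, 0, 0]], "rotation": [[-0.2, 0.1, -0.06], [0, 0, 0], [0, 0, 0], [0, 0, 0], [0, 0, 0], [0, 0, 0], [0, 0, 0]]}}

```text
clock: 9.15
position: [0.5788, -0.1138, 0.0616]
tool_rot: [-2.071, 1.565, 1.063]
force: [-0.1, 1.5, -5.8]
grip_width: 0.018
```

Run:
```python
from h import *
import cv2
rel([.575,-.12,.035],-.016,True)
f=lambda i,s:cv2.convertScaleAbs(cv2.resize(cv2.cvtColor(i,cv2.COLOR_RGB2BGR),None,fx=s,fy=s,interpolation=cv2.INTER_CUBIC),alpha=1.5,beta=10)
A=f(optics.grab_frame('top')[150:230,260:400],3.5); B=f(optics.grab_frame('side')[140:270,260:370],3.5)
h=max(A.shape[0],B.shape[0]); A=np.pad(A,((0,h-A.shape[0]),(0,0),(0,0))); B=np.pad(B,((0,h-B.shape[0]),(0,0),(0,0)))
C=np.hstack([A[:, :400],B]); print(C.shape); cv2.imwrite('pics/g3.png',C)
```

```text
t 9.15 pos [ 0.5788 -0.1138  0.0616] F [-0.1242  1.4891 -5.7797] w 0.017975107633071603 q [ 0.2751  0.7213 -0.2572  1.8117  0.2761  0.6412 -1.721 ]
tool axes (cols)
 [[ 0.0027 -0.0074 -1.    ]
 [ 0.0048 -1.      0.0074]
 [-1.     -0.0048 -0.0026]]
shift/30mm now-axes [0.8866 0.2122 0.1273]  goal-axes [0.8879 0.209  0.1232]
turn/6deg [ 0.0819 -0.0249  0.046 ]
(455, 785, 3)
```

View pics/g3.png

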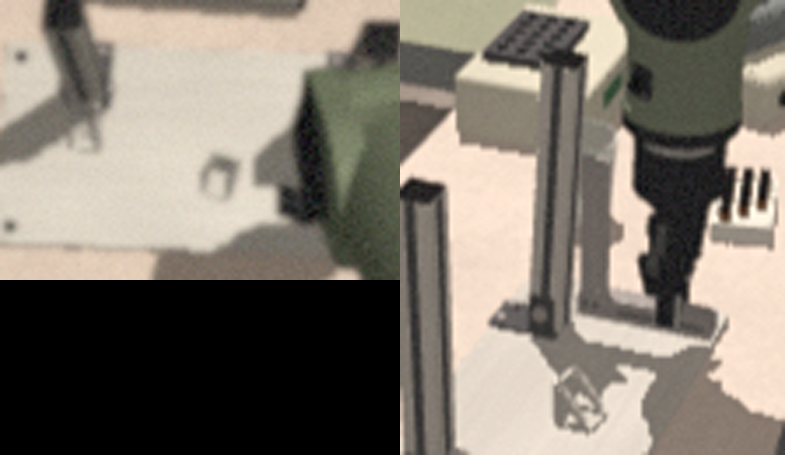

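The square stands a few centimetres behind the slack post (blade at (597,240), post at (557,190) in the side crop) and about 30 mm above the plate. I'll lower it until it touches.

Request:
{"api": "arm_command", "payload": {"delta_pos": [[0.2, 0.2, 0.12], [0.2, 0, 0], [0.2, 0, 0], [0.15, 0, 0], [0, 0, 0], [0, 0, 0]], "rotation": [[0.08, -0.025, 0.045], [0, 0, 0], [0, 0, 0], [0, 0, 0], [0, 0, 0], [0, 0, 0]]}}

```text
clock: 9.85
position: [0.5725, -0.1212, 0.0385]
tool_rot: [1.054, 1.569, -2.105]
force: [0.2, 0.6, -4.5]
grip_width: 0.0176
```

Run:
```python
from h import *
rel([.58,-.12,.03],-.016,True)
```

```text
t 9.85 pos [ 0.5725 -0.1212  0.0385] F [ 0.2019  0.6214 -4.5486] w 0.017611738297852123 q [ 0.272   0.7527 -0.2369  1.8281  0.2925  0.5955 -1.7353]
tool axes (cols)
 [[-0.0007 -0.0176 -0.9998]
 [-0.0012 -0.9998  0.0176]
 [-1.      0.0012  0.0007]]
shift/30mm now-axes [ 0.2844 -0.0463 -0.2492]  goal-axes [ 0.2847 -0.0456 -0.2491]
turn/6deg [-0.0157  0.0067 -0.0118]
```

Request:
{"api": "arm_command", "payload": {"delta_pos": [[0.1, -0.04, 0], [0.1, 0, 0], [0.08, 0, 0], [0, 0, 0], [0, 0, 0]], "rotation": [[0, 0, 0], [0, 0, 0], [0, 0, 0], [0, 0, 0], [0, 0, 0]]}}

```text
clock: 10.35
position: [0.573, -0.1199, 0.0301]
tool_rot: [1.827, 1.569, -1.332]
force: [-1.4, -1.3, -1.3]
grip_width: 0.0175
```

Request:
{"api": "arm_command", "payload": {"delta_pos": [[0.1, 0, 0], [0.1, 0, 0], [0.1, 0, 0]], "rotation": [[0, 0, 0], [0, 0, 0], [0, 0, 0]]}}

```text
clock: 10.65
position: [0.5731, -0.1199, 0.0298]
tool_rot: [1.843, 1.566, -1.317]
force: [-24.6, 4.3, 63.5]
grip_width: 0.018
```

Run:
```python
from h import *
rel([.599,-.12,.03],-.016,True)
```

```text
t 10.65 pos [ 0.5731 -0.1199  0.0298] F [-24.5718   4.34    63.4988] w 0.018039430495417647 q [ 0.2619  0.7659 -0.2281  1.831   0.2997  0.5768 -1.7463]
tool axes (cols)
 [[ 0.0011 -0.0184 -0.9998]
 [-0.0044 -0.9998  0.0184]
 [-1.      0.0044 -0.0012]]
shift/30mm now-axes [-0.0046 -0.0122 -0.8646]  goal-axes [-0.0057 -0.0102 -0.8646]
turn/6deg [-0.0227 -0.0117 -0.0421]
```

Stiffness is about 20 N/mm, so I'll use small steps. I'll slide forward with a light downward push.

Request:
{"api": "arm_command", "payload": {"delta_pos": [[0.01, 0, -0.15], [0.01, 0, -0.15], [0.01, 0, -0.15], [0.01, 0, -0.1], [0.01, 0, 0], [0.01, 0, 0]], "rotation": [[0, 0, 0], [0, 0, 0], [0, 0, 0], [0, 0, 0], [0, 0, 0], [0, 0, 0]]}}

```text
clock: 11.25
position: [0.5899, -0.1203, 0.0301]
tool_rot: [1.513, 1.565, -1.647]
force: [-7.8, 1.3, 14.1]
grip_width: 0.0174
```

Run:
```python
from h import *
rel([.599,-.12,.03],-.016,True)
```

```text
t 11.25 pos [ 0.5899 -0.1203  0.0301] F [-7.78    1.3477 14.111 ] w 0.017419360551065185 q [ 0.2577  0.7834 -0.2302  1.7843  0.2956  0.6077 -1.7411]
tool axes (cols)
 [[-0.0004 -0.0185 -0.9998]
 [-0.0054 -0.9998  0.0185]
 [-1.      0.0054  0.0003]]
shift/30mm now-axes [ 0.0016 -0.0164 -0.304 ]  goal-axes [ 0.0018 -0.0156 -0.304 ]
turn/6deg [-0.0241  0.003  -0.0516]
```

Request:
{"api": "arm_command", "payload": {"delta_pos": [[0.015, 0, -0.08], [0.015, 0, -0.08], [0.015, 0, -0.06], [0.015, 0, -0.04], [0.015, 0, 0]], "rotation": [[0, 0, 0], [0, 0, 0], [0, 0, 0], [0, 0, 0], [0, 0, 0]]}}

```text
clock: 11.75
position: [0.5921, -0.1205, 0.0301]
tool_rot: [0.462, 1.555, -2.698]
force: [-3.8, 1.3, 11.9]
grip_width: 0.0181
```

Run:
```python
from h import *
import cv2
rel([.599,-.12,.03],-.016,True)
i=optics.grab_frame('side')[140:250,270:390]
cv2.imwrite('pics/g4.png',cv2.convertScaleAbs(cv2.resize(cv2.cvtColor(i,cv2.COLOR_RGB2BGR),None,fx=5.4,fy=5.4,interpolation=cv2.INTER_CUBIC),alpha=1.6,beta=15))
```

```text
t 11.75 pos [ 0.5921 -0.1205  0.0301] F [-3.826   1.3321 11.9398] w 0.018108616740964107 q [ 0.2555  0.7903 -0.2306  1.7664  0.2922  0.6325 -1.7387]
tool axes (cols)
 [[-0.0142 -0.0193 -0.9997]
 [-0.0067 -0.9998  0.0194]
 [-0.9999  0.007   0.0141]]
shift/30mm now-axes [-0.0003 -0.0219 -0.228 ]  goal-axes [ 0.0031 -0.0211 -0.2281]
turn/6deg [-0.0319  0.1345 -0.0668]
```

View pics/g4.png

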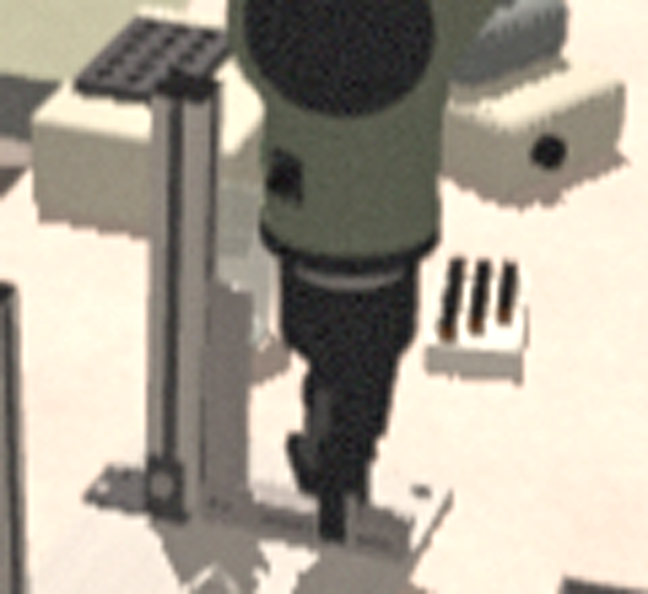

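The blade is at or near the post face (x≈215–245, post edge at 215), and the tool has tilted 0.014 rad. I'll level it while pushing.

Request:
{"api": "arm_command", "payload": {"delta_pos": [[0.02, 0, -0.08], [0.02, 0, -0.08], [0.02, 0, -0.08]], "rotation": [[0, 0.13, -0.06], [0, 0.05, 0], [0, 0.05, 0]]}}

```text
clock: 12.1
position: [0.5942, -0.1208, 0.03]
tool_rot: [0.925, 1.568, -2.237]
force: [-25.4, 3.7, 37.1]
grip_width: 0.0178
```

Run:
```python
from h import *
rel([.599,-.12,.03],-.016,True); print(monitor.observe()['moment'])
```

```text
t 12.1 pos [ 0.5942 -0.1208  0.03  ] F [-25.4071   3.7053  37.1054] w 0.01784165866916234 q [ 0.2611  0.789  -0.2338  1.7707  0.2917  0.6173 -1.7363]
tool axes (cols)
 [[-0.0015 -0.02   -0.9998]
 [-0.0019 -0.9998  0.02  ]
 [-1.      0.002   0.0015]]
shift/30mm now-axes [-0.001  -0.0292 -0.1603]  goal-axes [-0.0007 -0.0285 -0.1604]
turn/6deg [-0.0386  0.0142 -0.0187]
[0.9581 5.4455 0.0927]
```

Request:
{"api": "arm_command", "payload": {"delta_pos": [[0.015, 0, -0.08], [0.015, 0, -0.08], [0.015, 0, -0.08]], "rotation": [[0, 0.05, 0], [0, 0.05, 0], [0, 0.05, 0]]}}

```text
clock: 12.4
position: [0.5942, -0.1207, 0.03]
tool_rot: [1.129, 1.567, -2.033]
force: [-24.7, 3.7, 33.7]
grip_width: 0.0175
```

Run:
```python
from h import *
rel([.599,-.12,.03],-.016,True); print(monitor.observe()['moment'])
```

```text
t 12.4 pos [ 0.5942 -0.1207  0.03  ] F [-24.6787   3.7484  33.6817] w 0.017515777564718955 q [ 0.2595  0.7889 -0.2324  1.7708  0.2923  0.6172 -1.7381]
tool axes (cols)
 [[-0.0016 -0.0206 -0.9998]
 [-0.0032 -0.9998  0.0206]
 [-1.      0.0033  0.0015]]
shift/30mm now-axes [-0.0009 -0.0282 -0.159 ]  goal-axes [-0.0005 -0.0275 -0.1591]
turn/6deg [-0.0442  0.0148 -0.0311]
[0.9436 5.256  0.1401]
```

It has stalled at x=0.5942 with 25 N of resistance. I'll measure how far the post top moved since the first frame.

```bash
cat > m.py <<'E'
from h import *
import cv2
def post(show=None):
    a=cv2.imread('pics/side1.png').astype(np.float32); b=cv2.cvtColor(optics.grab_frame('side'),cv2.COLOR_RGB2BGR)
    if show: cv2.imwrite(show,b)
    b=b.astype(np.float32)
    f0=np.array([.6931,-.1217,.01])
    def P(h,lean): return proj('side',f0+[-np.sin(lean)*(h-.026),0,.026+np.cos(lean)*(h-.026)])
    for name,h in(('top',.257),('h200',.2)):
        u,v=P(h,.055).round().astype(int)
        for w,hh in((9,6),):
            t=a[v-hh:v+hh+1,u-w:u+w+1]; s=b[v-hh-6:v+hh+7,u-w-10:u+w+11]
            r=cv2.matchTemplate(s,t,cv2.TM_CCOEFF_NORMED); _,m,_,(x,y)=cv2.minMaxLoc(r)
            g=r[y,x-1:x+2] if 0<x<r.shape[1]-1 else [0,1,0]; dx=(g[0]-g[2])/(2*(g[0]-2*g[1]+g[2]))
            print(name,(u,v),'score %.3f'%m,'shift px',x-10+dx,y-6,'px per 0.01 rad',(P(h,.045)-P(h,.055)))
E
python3 - <<'E'
from m import *
post('pics/now.png')
i=cv2.imread('pics/now.png'); j=cv2.imread('pics/side1.png')
f=lambda i:cv2.convertScaleAbs(cv2.resize(i[145:250,275:365],None,fx=4.4,fy=5.5,interpolation=cv2.INTER_CUBIC),alpha=1.6,beta=15)
cv2.imwrite('pics/g5.png',np.hstack([f(j),f(i)]))
E
```

```text
top (np.int64(306), np.int64(157)) score 0.802 shift px -2.961439 0 px per 0.01 rad [-0.7688 -0.1686]
h200 (np.int64(305), np.int64(175)) score 0.953 shift px -2.919966 1 px per 0.01 rad [-0.5662 -0.1295]
```

View pics/g5.png

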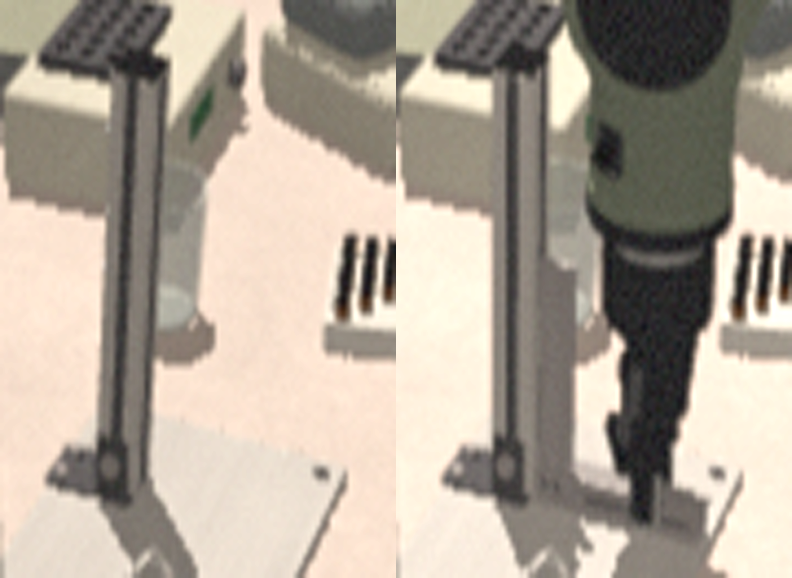

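Right-hand crop: the post now looks upright, with the blade flat against it from (555,265) to (550,490). I'll fit the post's dark slot line to get the lean, using the tight post as the reference.

```bash
cat > lean.py <<'E'
from h import *
import cv2
from scipy.optimize import least_squares
def lean(img,f0,h0=.06,h1=.24,win=5,y=.015):
    g=cv2.cvtColor(img,cv2.COLOR_BGR2GRAY).astype(float); hs=np.linspace(h0,h1,60)
    def P(h,l,dx=0): return proj('side',np.array(f0)+[dx-np.sin(l)*(h-.026),y,.026+np.cos(l)*(h-.026)])
    def pts(l,dx):
        U=[];V=[]
        for h in hs:
            u,v=P(h,l,dx); xs=np.arange(u-win,u+win+.01,.25)
            r=cv2.remap(g.astype(np.float32),xs.astype(np.float32)[None],np.full((1,len(xs)),v,np.float32),cv2.INTER_LINEAR)[0]
            k=r.argmin(); sl=slice(max(0,k-8),k+9); w=np.clip(np.percentile(r,60)-r[sl],0,None)
            U.append((xs[sl]*w).sum()/w.sum() if w.sum()>0 else u);V.append(v)
        return np.array(U)
    l,dx=(.03 if f0[1]<0 else 0),0
    for _ in range(4):
        U=pts(l,dx)
        s=least_squares(lambda p:[P(h,*p)[0]-u for h,u in zip(hs,U)],[l,dx],loss='soft_l1',f_scale=.3,x_scale=[.01,.002]); l,dx=s.x; win=4
    return l,dx,np.median(abs(s.fun))
A=[.6931,-.1217,.01]; B=[.697,.1183,.01]
if __name__=='__main__':
    a=cv2.imread('pics/side1.png'); b=cv2.imread('pics/now.png')
    print('B start',lean(a,B),'B now',lean(b,B)); print('A start',lean(a,A)); print('A now',lean(b,A))
E
python3 lean.py
```

```text
Traceback (most recent call last):
  File "lean.py", line 23, in <module>
    print('B start',lean(a,B),'B now',lean(b,B)); print('A start',lean(a,A)); print('A now',lean(b,A))
                                      ~~~~^^^^^
  File "lean.py", line 18, in lean
    s=least_squares(lambda p:[P(h,*p)[0]-u for h,u in zip(hs,U)],[l,dx],loss='soft_l1',f_scale=.3,x_scale=[.01,.002]); l,dx=s.x; win=4
  File "lean.py", line 18, in <lambda>
    s=least_squares(lambda p:[P(h,*p)[0]-u for h,u in zip(hs,U)],[l,dx],loss='soft_l1',f_scale=.3,x_scale=[.01,.002]); l,dx=s.x; win=4
                              ~^^^^^^
  File "lean.py", line 6, in P
    def P(h,l,dx=0): return proj('side',np.array(f0)+[dx-np.sin(l)*(h-.026),y,.026+np.cos(l)*(h-.026)])
                            ~~~~^^^^^^^^^^^^^^^^^^^^^^^^^^^^^^^^^^^^^^^^^^^^^^^^^^^^^^^^^^^^^^^^^^^^^^^
  File "h.py", line 10, in proj
    c,R=cam(n); q=R.T@(np.array(p)-c['origin']); return np.array([c['fx']*q[0]/q[2]+c['cx'],c['fy']*q[1]/q[2]+c['cy']])
        ~~~^^^
  File "h.py", line 5, in cam
    c=optics.camera_params(n); return c,Ro.from_euler('xyz',c['rotation']).as_matrix()
ValueError: time passes only in moves, steps and waits
```

```bash
sed -i 's/^def cam/import functools\n@functools.cache\ndef cam/' h.py; python3 lean.py
```

```text
B start (np.float64(-0.002269961492370023), np.float64(0.0005645678199017426), np.float64(0.05004732088187325)) B now (np.float64(-0.002221230333348036), np.float64(0.0005647197687554699), np.float64(0.0500920884219056))
A start (np.float64(0.046902608228304034), np.float64(-0.002575146073592495), np.float64(0.05820067803620077))
A now (np.float64(-0.0009428095977359555), np.float64(-0.0026820274511795902), np.float64(0.026265019985117988))
```

The lean is now −0.001 rad, down from 0.047 at the start, and the tight post is unchanged. I'll check that the push holds steady under the last target.

Run:
```python
from lean import *
for k in range(20):
    b=optics.grab_frame('side')
    if k%4==3:
        s=monitor.observe(); print(s['clock'],s['position'],s['force'],s['grip_width'],lean(cv2.cvtColor(b,cv2.COLOR_RGB2BGR),A)[0])
```

```text
12.65 [ 0.5942 -0.1207  0.03  ] [-25.255    3.3351  34.5908] 0.017582249954492295 -0.0003467989007111488
12.85 [ 0.5942 -0.1208  0.03  ] [-25.8543   4.0978  33.8911] 0.017800712255115113 -0.0008860853328424277
13.05 [ 0.5942 -0.1208  0.03  ] [-25.281    3.5905  32.7789] 0.017598338956203316 -0.0009404257860322259
13.25 [ 0.5942 -0.1208  0.03  ] [-25.3159   3.6111  33.2272] 0.017758583618052496 -0.0005612964226387612
13.45 [ 0.5942 -0.1207  0.03  ] [-25.1761   3.0248  33.6655] 0.017509443312089378 -0.0008716494122059506
```

Run:
```python
from workcell import bot
print(bot.job_done())
```

```text
the job is handed in; nothing more can be done
None
```

The slack post is upright and the square is pressed into the corner, still gripped. I handed the job in at about 13.5 s. No verdict was reported.

**What I did:** The slack post was the right one, without a bracket in front. I picked up the large grey square by its stock and carried it past the tight post. I then lowered it onto the plate and slid it forward until it stopped against the post.

**Last checks:**

| Check | Result |
|---|---|
| Lean of slack post, from the side camera | about −0.001 rad, was 0.047 |
| Lean of tight post, from the side camera | −0.002 rad, same as at the start |
| Force at the wrist, steady for the last second | about 25 N back from the post and 34 N up from the plate |
| Position over that second | TCP still |
| Finger opening on the stock | 17.6 mm steady |

**What disagreed or was not measured:**
- The square stopped 5 mm short of my first estimate. The side-camera fit puts the foot 2.6 mm nearer the robot, which explains half of it. The rest is within what I expect from calibration and from reading pixels by hand.
- The opening reads 2.4 mm less than the 20 mm stock. The grip held and the square's weight read right after the lift.
- I did not measure the square's flatness or its sideways position directly. Flatness follows from the upright post and the level tool. The heel comes out within about 1 mm of the middle of the post, give or take about 3 mm.

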